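Close the wardrobe's side with the pump clamp

ROBOT

A 6-joint arm with a two-finger parallel gripper is mounted at the origin on the work surface. World frame = base frame: x ahead of the robot, y to its left, z up, the work surface at z = 0. Lengths are in m, angles in rad, forces in N, time in s.
With the tool pointing down it reaches from about 0.225 to 0.875 m from the base axis. Payload 3.4 kg.
Tool frame: the origin (TCP) lies between the finger pads, 19 mm behind the fingertips; this is the grasp point; z points along the fingers, y is the line along which they close (so a half turn about z gives the same grasp; the last joint's range is limited). The gripper opens to 85 mm and grips with 20 to 120 N. Pads are 22 mm wide; open, the fingers measure 114 mm over their backs; the gripper's body (76 mm by 85 mm) begins 54 mm behind the grasp point. The pads swing forward as they close: fully open they stand 13 mm farther back than shut.
Start: joints at [1.047, 0.276, 1.505, -0, 1.361, -0.121], TCP at [0.225, 0.529, 0.25] pointing down, gripper open.
Joint ranges: [-2.89, 2.89], [-0.75, 2.08], [0.22, 2.7], [-1.18, 4.32], [0.11, 2.71], [-2.7, 2.7]. Speed limits (rad/s): [2.57, 2.57, 3.14, 3.14, 3.14, 3.14].

INTERFACE

Orientations are given as a unit quaternion [w, x, y, z].
In Python, from rig import get_state, get_image, sign_off gives the robot as it stands.
- The arm moves only by the tool send_rows, never from a script. Its argument "steps" is one flat list of numbers, 5 for each row, row after row: the gripper's target within -1 to 1 (fully open at 1, half-way at 0, shut at -1), then the shift along the tool's x, y, z in cm, then the turn about the tool's z in degrees. In form: [gripper, x, y, z, roll, gripper, x, y, z, roll, ...]. A call has 1 to 12 rows; each row shifts and turns the commanded pose from where the row before left it, along the tool's axes as they then stand; what a row does not reach is not made up. A row lasts 1/10 s, in which the tool goes at most 50 mm and 8.59 degrees, less where a joint would pass 70% of its speed; a pose out of reach is approached as far as the arm can. A call is refused whole if a number of a shift passes 5 or a number of a turn 8.59, either way. A call with a gripper value outside its range is refused whole. The fingers move at their own pace and stop on an object; "newtons" is the grip in N (left out, the last holds). Time passes only in rows, so rows that do not move let the fingers close. It gives the time, the measured TCP pose, the force, the opening and the grip force at its end, in the units of the state.
- get_state(): the state, without advancing time (a new reading comes with each control period).
- get_image(name): name is "scene" or "top" or "wrist"; returns a dict with "color" (384x512x3 uint8, red, green, blue), "mtx" (3x3 intrinsics, pixels), "T" (4x4, takes a point from camera to world coordinates); the wrist camera has in their place "mount" (4x4, takes a point from camera to tool coordinates, whose origin is the TCP and whose axes are the flange's). Camera axes: x right, y down, z forward; pixel columns grow to the right and rows downward; lengths in m; the calibration is good to about 2 mm. The wrist camera is an equidistant fisheye: a pixel r from the principal point sees the ray r / f radians off the axis. A picture is of the moment at which its call begins: read the wrist's pose just before it. There is no depth.
- sign_off(): hands the job in; it is judged then, once.
The state is a dict: "clock": time; "qpos": joint angles; "qd": joint speeds; "effort": joint torques, N m; "position": TCP position; "ee_rot": TCP orientation; "contact_force": force on the tool from outside, world axes, zero at the start; "moment": the same for the moment, N m; "width": finger opening in m; "gripper_force": force on a finger pad.
Only numpy, scipy, OpenCV 4.12 (cv2) and the standard library are available. Lean on these libraries where they do the work, as an engineer would, in place of code of your own. Each camera call takes 0.05 s, during which the arm holds its last target. There are 200 camera calls.

TASK

The loose side of the little wardrobe in the bench clamp still stands off on its dowels: pump the clamp's trigger until the jaw has pressed the side fully home, moving the jaw by the trigger alone until then and never pushing the side itself. Then push the release lever back, away from the wardrobe, and with it slide the jaw all the way back to its open end, and let go of everything. Leave the other things on the bench where they are.

Things in the scene. Friction and masses are not known exactly. Their poses are not given: they have to be found in the camera images.
- clamp: Bench clamp, fixed: wooden base board 170 x 420 x 12 mm. Origin: underside of the board, 5 mm short of its middle along y. x points to its back (away from the robot), y along the bar, the way the jaw ADVANCES, z up. In order along y: fixed black grip (y -190 to -160, 124 mm high), trigger, release lever, jaw plate, wardrobe carcass on its back (x -70 to 70, up to z 63 mm), end stop.
- light_bar (a point): Middle of the light bar's front lower edge. The bar runs along the whole clamp above trigger and lever: clamp x -35 to -9 mm, underside z 320 mm, posts at its two ends (clamp x 60, y -196 and 206 mm). A tool pointing straight down cannot get at trigger or lever beneath it; one tilted 25 to 35 degrees, reaching in from the -x side, can.
- trigger (a joint): Trigger, rad: 0 at rest (leaning 36 degrees to the jaw, +y), 0.63 fully squeezed (upright, towards the grip). Springs back when let go. A full squeeze moves the jaw on by one or two 8 mm ratchet teeth (8 to 16 mm) and it stays there. Takes 4 to 6 N at the pad, 10 to 16 N while pressing the side; stops stiffly, short of 0.6, once the side is home.
- trigger_pad (a point): Push point: middle of the trigger pad's flat facing the jaw (+y). Pad 40 mm wide in x, 44 long, 10 thick, 66 mm above the pivot at clamp y -130, z 60 mm. At rest clamp x 0, y -87, z 110 mm; squeezed y -125, z 126 mm. Top edge at rest z 134, squeezed z 148 mm: push with the fingertips so that the knuckles clear it. 70 mm are free between pad and lever with the jaw fully back.
- release (a joint): Release lever on the sliding jaw, rad: at 0 (rest) its pawl stops the jaw going back; 0.22 fully pressed, pawl lifted. Pushing its upper end in -y, away from the wardrobe, tips it (1 N); pushing on slides the whole jaw back with it (about 5 N). Springs back when let go; it may sit up to 0.1 where its pawl rests on a tooth.
- release_pad (a point): Push point: middle of the flat of the lever's upper plate that faces the wardrobe (+y). Plate 40 mm wide in x, 36 high, 8 thick. At rest clamp x -4, y -1.5 plus the jaw's travel, z 122 mm; tipping fully moves it 24 mm in -y. On its +y side jaw plate and wardrobe are lower than z 77 mm.
- jaw_travel (a joint): Travel of the jaw along the clamp's +y, m: 0 at the open end (fully back), 0.044 when it has the side home, 0.053 its limit.
- sliding_jaw: The sliding jaw: toothed steel bar, black jaw plate (80 mm wide in x, 10 thick, up to z 76 mm; pressing face at clamp y 35 mm plus travel) and release lever. Its origin coincides with the clamp's origin when fully back and moves along the clamp's y with the jaw.
- panel_gap (a joint): Gap between the loose side of the wardrobe and the rest, m: 0 fully home, starts at 0.010 to 0.020. The side slides stiffly (10 N) and stays where it is pushed.
- side_panel: The loose side of the wardrobe, a pale board 140 x 8 x 50 mm standing between jaw plate and carcass. Its origin coincides with the carcass's (12.5 mm above the clamp's origin) when home; the outer face is at y = +79 mm minus the gap in the clamp's frame.
- chair_a: Walnut miniature chair frame, 72 x 68 x 95 mm, origin under its centre. Leave alone.
- chair_b: The other walnut chair frame, same size. Leave alone.
- brass_square: Brass try square lying flat, 120 x 85 x 10 mm. Leave alone.
- pin_tin: Open round tin of steel pins, 68 mm across, 40 mm high. Leave alone.
- glue_bottle: White glue bottle, 48 mm across, 130 mm high. Leave alone.
- mallet: Wooden mallet lying down, 190 mm long. Leave alone.

How it is judged:
By the outcome, as a careful person would: the job done as asked, in the order asked, and still so for the second after the job is handed in, with the robot touching nothing.
It also fails if it takes over 56 s, if anything falls off the work surface, if the arm or the gripper's body presses on something with over 40 N, if the wrist force passes 120 N, or if a joint passes its speed limit or range.

## Working session

There is one attempt and no reset: what is moved stays moved. The work goes in short steps, Python scripts to look and compute and a tool call to move; the robot and the scene stay as the last step left them, time stands still between calls to the robot, and variables do not carry over. Pictures are saved under pics/ and viewed, at most 14 in all, crops included, and the job is handed in when it is done.

Besides the shell and the picture viewer there is one more tool, called as name(argument=value, ...) on one line, values as JSON. send_rows: Moves the arm, as the interface text tells. Its arguments: {"type":"object","properties":{"steps":{"type":"array"},"newtons":{"type":"number"}},"required":["steps"]}

```bash
mkdir -p pics; ls
python3 - <<'E'
from rig import *
import cv2,numpy as np
s=get_state();print({k:np.round(v,3) for k,v in s.items()})
for n in("scene","top"):
    i=get_image(n);cv2.imwrite(f"pics/{n}0.png",cv2.resize(i["color"][...,::-1],(800,600),interpolation=cv2.INTER_CUBIC));print(n,i["mtx"].tolist(),np.round(i["T"],4).tolist())
E
```

```text
pics
{'clock': np.float64(0.0), 'qpos': array([ 1.047,  0.277,  1.506,  0.   ,  1.361, -0.121]), 'qd': array([ 0.   , -0.001,  0.002, -0.   , -0.   , -0.001]), 'effort': array([ 2.0000e-03, -4.1678e+01, -2.4581e+01, -0.0000e+00,  1.1000e-02,
       -0.0000e+00]), 'position': array([0.225, 0.529, 0.249]), 'ee_rot': array([-0.   ,  0.2  ,  0.98 , -0.001]), 'contact_force': array([ 0.217, -0.386,  0.249]), 'moment': array([-0.031,  0.012,  0.006]), 'gripper_force': np.float64(0.0), 'width': np.float64(0.085)}
scene [[452.0367344408892, 0.0, 254.94505720959046], [0.0, 452.0367344408892, 194.01824969339182], [0.0, 0.0, 1.0]] [[-0.0935, 0.8482, -0.5214, 1.2225], [0.9955, 0.0861, -0.0385, 0.0012], [0.0123, -0.5227, -0.8524, 1.2956], [0.0, 0.0, 0.0, 1.0]]
top [[498.8579079649246, 0.0, 260.418242588515], [0.0, 498.8579079649246, 188.81868274887657], [0.0, 0.0, 1.0]] [[0.0235, -0.9799, 0.1981, 0.2106], [-0.9997, -0.0248, -0.004, -0.0207], [0.0088, -0.1979, -0.9802, 1.941], [0.0, 0.0, 0.0, 1.0]]
```

View pics/scene0.png

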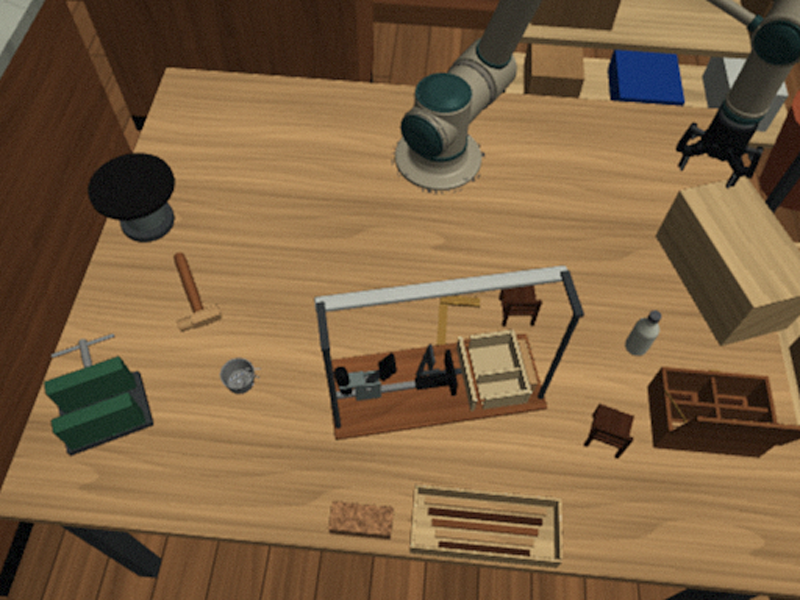

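View pics/top0.png

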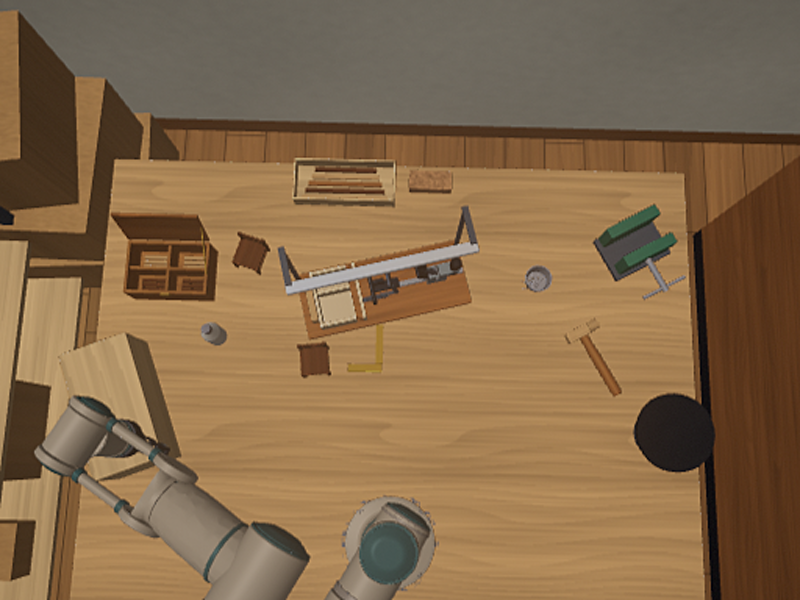

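The scene view shows the clamp at about (330–580, 270–435), with the grip on the left and the carcass on the right. The chair and brass square are on its robot side. Next I'll enlarge both views.

Run:
```python
from rig import *
import cv2,numpy as np
for n,(a,b,c,d),k in(("scene",(200,165,377,282),4.5),("top",(178,125,310,220),6)):
    i=get_image(n)["color"][b:d,a:c,::-1];cv2.imwrite(f"pics/{n}c.png",cv2.resize(i,None,fx=k,fy=k,interpolation=cv2.INTER_CUBIC))
```

```text
(no output)
```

View pics/scenec.png

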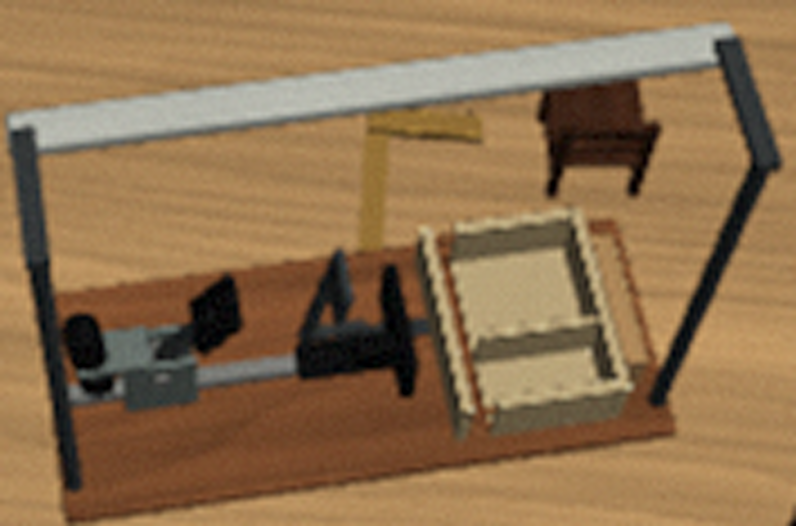

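View pics/topc.png

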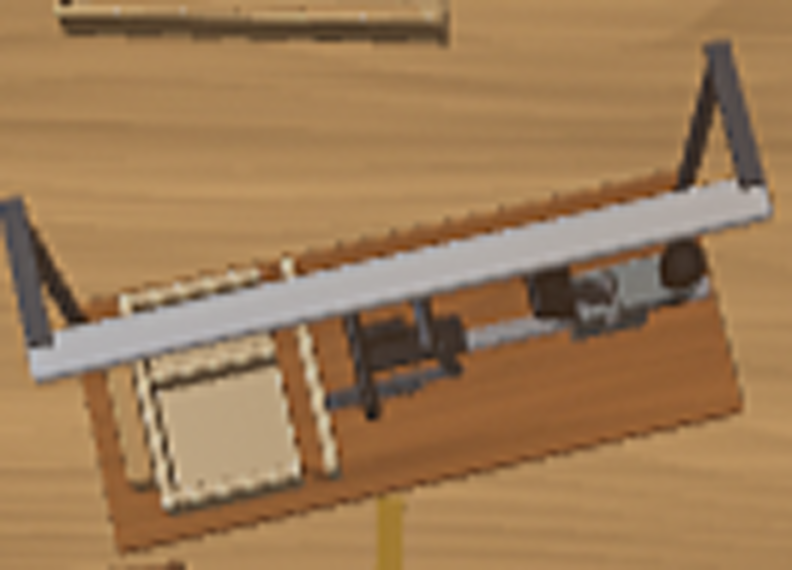

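```bash
cat > fit.py <<'E'
from rig import *
import cv2,numpy as np
from scipy.optimize import least_squares
obs=[("scene",68,520,85,-205,2,0),("scene",674,432,85,215,6,0),("scene",60,292,-85,-205,12,0),
("top",122,552,-85,215,4,0),("top",742,410,-85,-205,4,0),
("scene",423,228,-70,79,62.5,-1),("top",338,473,-70,79,62.5,-1),("top",287,258,70,75,62.5,-1),
("scene",390,265,-40,30,76,2),("top",372,417,-40,30,76,2)]
cam={n:get_image(n) for n in("scene","top")}
off={"scene":(200,165,4.5),"top":(178,125,6)}
def proj(n,P):
    c=cam[n];q=np.linalg.inv(c["T"])@np.r_[P,1];u=c["mtx"]@q[:3];return u[:2]/u[2]
def W(p,c):
    C,S=np.cos(p[2]),np.sin(p[2]);c=np.array(c)/1000
    return np.array([p[0]+C*c[0]-S*c[1],p[1]+S*c[0]+C*c[1],c[2]])
def res(p):
    r=[]
    for n,u,v,x,y,z,k in obs:
        y=y-(p[3] if k==-1 else 0)+(p[4] if k==2 else 0)
        a,b,s=off[n];r.append(proj(n,W(p,(x,y,z)))-(np.array([u,v])+.5)/s-[a-.5,b-.5])
    return np.ravel(r)
if __name__=="__main__":
    f=least_squares(res,[.55,0,0.2,15,0],x_scale=[.01,.01,.01,1,1],loss="soft_l1")
    print(np.round(f.x,4));print(np.round(res(f.x).reshape(-1,2),1).tolist())
    for nm,c in dict(trig=(0,-87,110),rel=(-4,-1.5,122),bar0=(-35,-196,320),bar1=(-35,206,320)).items():
        P=W(f.x,c);print(nm,np.round(P,4),[np.round((proj(n,P)-off[n][:2]+.5)*off[n][2],0).tolist() for n in cam])
E
python3 fit.py
```

```text
[ 0.6159  0.0286  0.2501 14.9376  3.1701]
[[-0.2, 1.1], [1.1, 0.5], [-4.5, 0.2], [-0.7, 1.2], [0.1, 1.3], [0.2, -0.3], [-0.5, -0.4], [1.3, 0.5], [-0.0, -0.8], [-0.1, -1.0]]
trig [ 0.6375 -0.0557  0.11  ] [[224.0, 316.0], [543.0, 298.0]]
rel [0.6124 0.0261 0.122 ] [[354.0, 284.0], [412.0, 330.0]]
bar0 [ 0.6305 -0.17    0.32  ] [[24.0, 121.0], [757.0, 230.0]]
bar1 [0.531  0.2195 0.32  ] [[713.0, 34.0], [50.0, 388.0]]
```

The fit is good: yaw is about 0.25 and the predicted pads land on the ones in the images. The moves can't tilt the tool, so I'll check an approach from behind the bar (+x side). The tool would point down with the fingers spread along clamp x, and the near finger would overlap the pads. I'll refit with the bar edges included.

```bash
cat > fit2.py <<'E'
import fit; from fit import *
del fit.obs[2]
bar=[("top",38,380,-35,206,1),("top",770,215,-35,-196,-1),("scene",40,150,-9,-196,-1),("scene",718,72,-9,206,1)]
def r2(p):
    r=list(fit.res(p))
    for n,u,v,x,y,s in bar:
        a,b,k=off[n]; d=proj(n,W(p,(x,y,320)))-(np.array([u,v])+.5)/k-[a-.5,b-.5]
        r.append(d[1]+.22*d[0] if n=="top" else d[1]+.115*d[0])
    return np.array(r)
f=least_squares(r2,[.6,0,.25,15,0],x_scale=[.01,.01,.01,1,1]);p=f.x
print(np.round(p,4));print(np.round(f.fun,1))
s=get_state();w,x,y,z=s["ee_rot"]
from scipy.spatial.transform import Rotation as R
M=R.from_quat([x,y,z,w]).as_matrix();print(np.round(M,3).tolist())
np.save("p.npy",p)
for c in((68,-52,420),(68,-52,130),(68,-114,130),(68,60,130)):print(c,np.round(W(p,c),4))
E
python3 fit2.py
```

```text
[ 0.6168  0.0274  0.248  13.2006  4.4819]
[-0.7  1.2  0.6  0.9 -0.5  0.9  0.4  1.2  0.4 -0.1 -0.7 -0.5  1.2  0.3
  0.  -0.6 -0.1 -1.2  1.3  1.9  1.8  0.1]
[[-0.92, 0.392, -0.0], [0.392, 0.92, -0.0], [0.0, -0.0, -1.0]]
(68, -52, 420) [ 0.6954 -0.0063  0.42  ]
(68, -52, 130) [ 0.6954 -0.0063  0.13  ]
(68, -114, 130) [ 0.7107 -0.0664  0.13  ]
(68, 60, 130) [0.668  0.1022 0.13  ]
```

send_rows(steps=[1, 0, 0, -2.5, 7.53, 1, 0, 0, -2.5, 7.53, 1, 0, 0, -2.5, 7.53, 1, 0, 0, -2.5, 7.53, 1, 0, 0, -2.5, 7.53, 1, 0, 0, -2.5, 7.53, 1, 0, 0, -2.5, 7.52, 1, -4.2, 2.1, 0, 0, 1, -4.2, 2.1, 0, 0, 1, -4.2, 2.1, 0, 0, 1, -4.2, 2.1, 0, 0, 1, -4.2, 2.1, 0, 0])

```text
clock: 1.6
position: [0.3796, 0.3497, 0.4252]
ee_rot: [0.0, 0.614, 0.789, 0.0]
contact_force: [0.0, 1.3, 1.2]
width: 0.0855
gripper_force: 0.0
```

send_rows(steps=[1, -4.2, 2.2, 0, 0, 1, -4.2, 2.2, 0, 0, 1, -4.2, 2.2, 0, 0, 1, -4.2, 2.2, 0, 0, 1, -4.2, 2.2, 0, 0, 1, -4.2, 2.2, 0, 0, 1, -4.2, 2.2, 0, 0, 1, -4.2, 2.2, 0, 0, 1, -4.2, 2.2, 0, 0, 1, -4.2, 2.2, 0, 0])

```text
clock: 2.6
position: [0.6962, -0.0035, 0.425]
ee_rot: [0.0, 0.614, 0.789, 0.0]
contact_force: [-0.1, 0.1, 0.9]
width: 0.0856
gripper_force: 0.0
```

Run:
```python
from rig import *
import cv2,numpy as np
s=get_state();print(np.round(s["position"],4),np.round(s["qpos"],3),np.round(s["contact_force"],1))
a=get_image("scene")["color"][60:300,130:430,::-1]
w=get_image("wrist");print(w["mtx"].tolist(),np.round(w["mount"],4).tolist())
a=cv2.resize(a,(480,384));cv2.imwrite("pics/m1.png",cv2.resize(np.hstack([a,w["color"][...,::-1]]),None,fx=.8,fy=.8))
```

```text
[ 0.6962 -0.0035  0.425 ] [-0.105  0.447  0.824  0.     1.87  -0.353] [-0.1  0.1  0.9]
[[297.3186396354542, 0.0, 258.9571829166382], [0.0, 297.3186396354542, 190.91401447373144], [0.0, 0.0, 1.0]] [[-0.0007, -0.9608, -0.2773, 0.0696], [1.0, -0.0007, -0.0002, 0.0001], [0.0, -0.2773, 0.9608, -0.1256], [0.0, 0.0, 0.0, 1.0]]
```

View pics/m1.png

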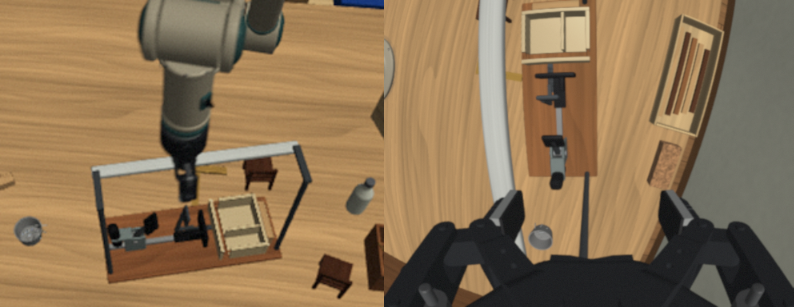

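The wrist view shows the bar's back edge at about 80 mm from the TCP, so the open finger clears it by more than 20 mm. Descending to z 0.25 and taking another look.

send_rows(steps=[1, -0.4, 0, 3, 0, 1, 0, 0, 3, 0, 1, 0, 0, 3, 0, 1, 0, 0, 3, 0, 1, 0, 0, 3, 0, 1, 0, 0, 2.5, 0])

```text
clock: 3.3
position: [0.6952, -0.005, 0.2483]
ee_rot: [-0.001, 0.614, 0.789, -0.0]
contact_force: [0.2, -0.7, -0.7]
width: 0.0861
gripper_force: 0.0
```

```bash
cat > look.py <<'E'
from rig import *
import cv2,numpy as np,sys
p=np.load("p.npy");s=get_state();d=s["position"][:2]-p[:2];C,S=np.cos(p[2]),np.sin(p[2])
print(s["clock"],"clamp",np.round([C*d[0]+S*d[1],C*d[1]-S*d[0]],4),"z",round(s["position"][2],4),np.round(s["contact_force"],1))
w=get_image("wrist")["color"][...,::-1];cv2.imwrite(sys.argv[1],cv2.resize(w,(768,576)))
E
python3 look.py pics/w2.png
```

```text
3.3 clamp [ 0.0681 -0.0507] z 0.2483 [ 0.2 -0.7 -0.7]
```

View pics/w2.png

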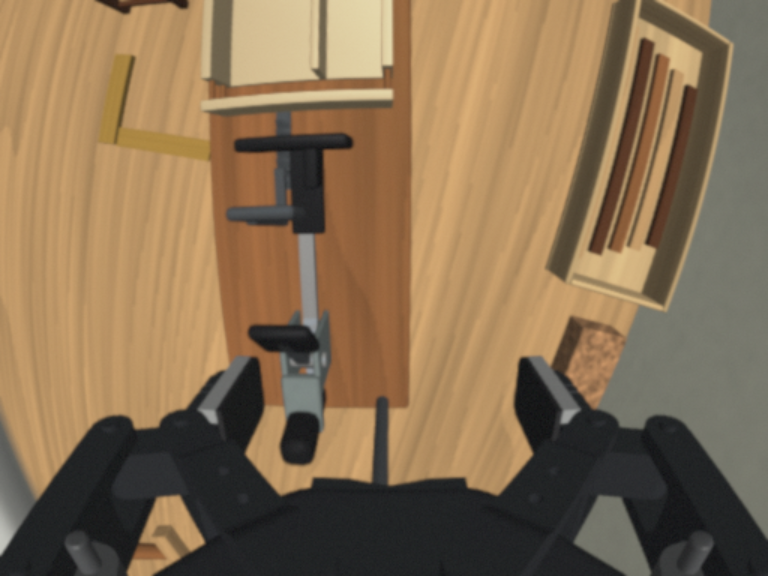

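The wrist view shows the trigger pad's right end at (315,335) and the lever plate at (228–303, 213). The left finger is in line with both in x, and in y it sits in the gap between them. Descending.

send_rows(steps=[1, 0, 0, 3, 0, 1, 0, 0, 3, 0, 1, 0, 0, 3, 0, 1, 0, 0, 3, 0, 1, 0, 0, 0.8, 0, 1, 0, 0, 0, 0])

```text
clock: 3.95
position: [0.6956, -0.0053, 0.1213]
ee_rot: [-0.001, 0.614, 0.789, -0.001]
contact_force: [0.1, -0.1, 0.4]
width: 0.0852
gripper_force: 0.0
```

```bash
python3 look.py pics/w3.png
```

```text
3.95 clamp [ 0.0684 -0.0511] z 0.1213 [ 0.1 -0.1  0.4]
```

View pics/w3.png

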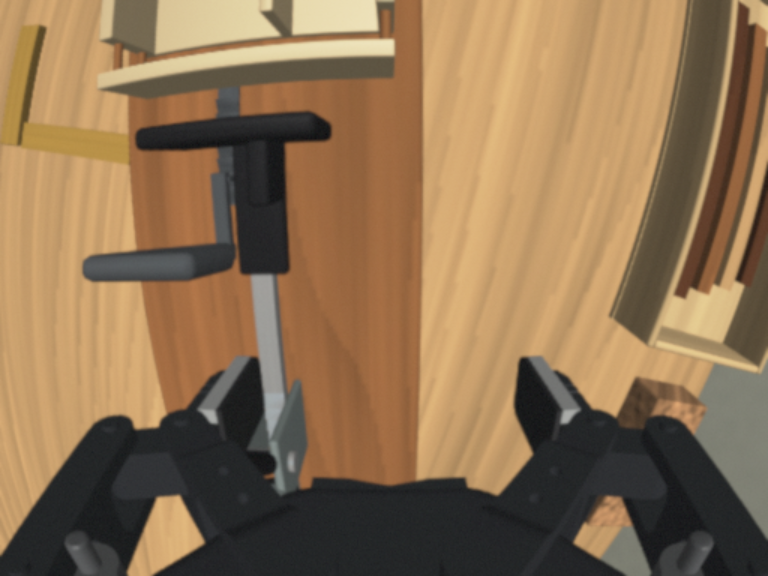

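The left finger stands between the pads at the right height, and the lever plate's right end is at (234,245). Shifting slightly toward −x and starting the first squeeze.

send_rows(steps=[1, -0.5, -0.6, 0, 0, 1, -1, 0, 0, 0, 1, -1, 0, 0, 0, 1, -1, 0, 0, 0])

```text
clock: 4.4
position: [0.6989, -0.0399, 0.1244]
ee_rot: [-0.001, 0.615, 0.789, 0.002]
contact_force: [-2.3, 9.0, 8.9]
width: 0.0853
gripper_force: 5.0
```

send_rows(steps=[1, -1, 0, 0, 0, 1, -1, 0, 0, 0, 1, -0.6, 0, 0, 0, 1, 0, 0, 0, 0])

```text
clock: 4.8
position: [0.7056, -0.0665, 0.124]
ee_rot: [0.0, 0.615, 0.789, 0.001]
contact_force: [-1.6, 4.3, 2.5]
width: 0.0853
gripper_force: 2.2
```

```bash
python3 look.py pics/w4.png
```

```text
4.8 clamp [ 0.0631 -0.1128] z 0.124 [-1.6  4.3  2.5]
```

View pics/w4.png

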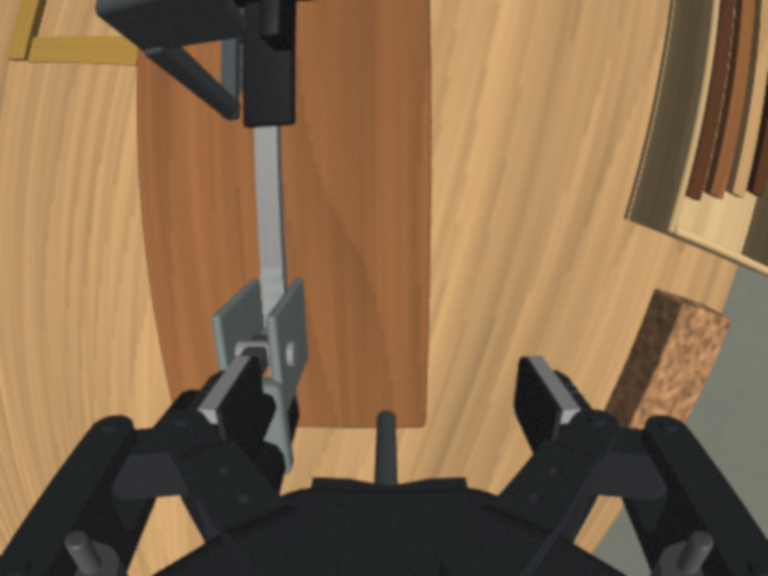

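The finger presses the pad at (200–290, 400–480) and the jaw has moved on. Pushing further until the stop.

send_rows(steps=[1, -0.4, 0, 0, 0, 1, -0.3, 0, 0, 0, 1, 0, 0, 0, 0])

```text
clock: 5.15
position: [0.7058, -0.0676, 0.1234]
ee_rot: [-0.004, 0.615, 0.788, 0.003]
contact_force: [-5.5, 14.6, 8.0]
width: 0.0858
gripper_force: 7.9
```

send_rows(steps=[1, 2, 0, 0, 0, 1, 2, 0, 0, 0, 1, 2, 0, 0, 0, 1, 0, 0, 0, 0, 1, -1.5, 0, 0, 0, 1, -1.5, 0, 0, 0, 1, -1.5, 0, 0, 0, 1, -1.3, 0, 0, 0, 1, 0, 0, 0, 0])

```text
clock: 6.05
position: [0.7059, -0.0677, 0.1231]
ee_rot: [-0.004, 0.616, 0.788, 0.004]
contact_force: [-3.1, 15.1, 7.1]
width: 0.0853
gripper_force: 7.7
```

```bash
python3 look.py pics/w5.png
python3 - <<'E'
from rig import *;import cv2
cv2.imwrite("pics/s5.png",get_image("scene")["color"][...,::-1])
E
```

```text
6.05 clamp [ 0.0631 -0.114 ] z 0.1231 [-3.1 15.1  7.1]
```

send_rows(steps=[1, 2, 0, 0, 0, 1, 2, 0, 0, 0, 1, 2, 0, 0, 0, 1, 0, 0, 0, 0, 1, -1.5, 0, 0, 0, 1, -1.5, 0, 0, 0, 1, -1.5, 0, 0, 0, 1, -1.3, 0, 0, 0, 1, 0, 0, 0, 0])

```text
clock: 7.05
position: [0.7057, -0.0675, 0.1233]
ee_rot: [-0.003, 0.616, 0.788, 0.003]
contact_force: [-2.5, 12.7, 8.4]
width: 0.0856
gripper_force: 6.2
```

```bash
python3 look.py pics/w6.png
python3 - <<'E'
from rig import *;import cv2,numpy as np
i=get_image("scene")["color"][165:282,200:377,::-1];t=get_image("top")["color"][125:220,178:310,::-1]
cv2.imwrite("pics/s6.png",np.hstack([cv2.resize(i,(400,300),interpolation=2),cv2.resize(t,(400,300),interpolation=2)]))
E
```

```text
7.05 clamp [ 0.0629 -0.1138] z 0.1233 [-2.5 12.7  8.4]
```

View pics/s6.png

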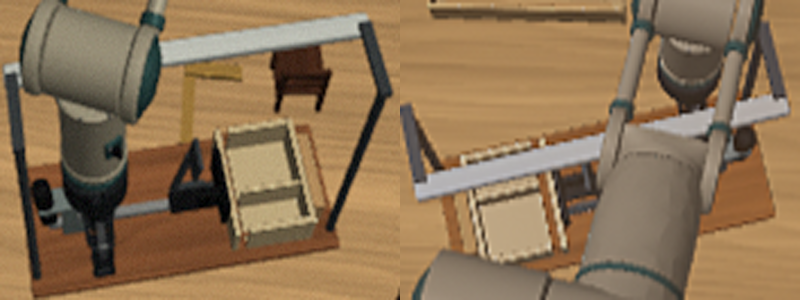

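Three squeezes have brought the jaw onto the panel at about (220,185) in the left half. The trigger still goes its full stroke, so I'll keep pumping.

send_rows(steps=[1, 2, 0, 0, 0, 1, 2, 0, 0, 0, 1, 2, 0, 0, 0, 1, 0, 0, 0, 0, 1, -1.5, 0, 0, 0, 1, -1, 0, 0, 0, 1, -1, 0, 0, 0, 1, -1, 0, 0, 0])

```text
clock: 8.0
position: [0.7022, -0.0536, 0.1229]
ee_rot: [-0.002, 0.615, 0.788, 0.002]
contact_force: [-3.6, 12.7, 9.4]
width: 0.0854
gripper_force: 6.5
```

send_rows(steps=[1, -0.5, 0, 0, 0, 1, -0.5, 0, 0, 0, 1, -0.3, 0, 0, 0, 1, 0, 0, 0, 0])

```text
clock: 8.4
position: [0.7052, -0.0668, 0.1227]
ee_rot: [-0.002, 0.615, 0.788, 0.001]
contact_force: [-2.6, 9.5, 7.4]
width: 0.0856
gripper_force: 4.7
```

send_rows(steps=[1, -0.4, 0, 0, 0, 1, 0, 0, 0, 0])

```text
clock: 8.6
position: [0.7054, -0.0677, 0.1228]
ee_rot: [-0.004, 0.616, 0.788, 0.003]
contact_force: [-4.6, 15.7, 8.4]
width: 0.0854
gripper_force: 7.9
```

```bash
python3 look.py pics/w7.png
```

```text
8.6 clamp [ 0.0626 -0.1139] z 0.1228 [-4.6 15.7  8.4]
```

send_rows(steps=[1, 2, 0, 0, 0, 1, 2, 0, 0, 0, 1, 2.3, 0, 0, 0, 1, 0, 0, 0, 0, 1, -1.5, 0, 0, 0, 1, -1, 0, 0, 0, 1, -1, 0, 0, 0, 1, -1, 0, 0, 0])

```text
clock: 9.45
position: [0.702, -0.053, 0.123]
ee_rot: [-0.002, 0.615, 0.788, 0.002]
contact_force: [-3.8, 12.2, 9.6]
width: 0.0856
gripper_force: 6.5
```

send_rows(steps=[1, -0.5, 0, 0, 0, 1, -0.5, 0, 0, 0, 1, -0.3, 0, 0, 0, 1, 0, 0, 0, 0])

```text
clock: 9.85
position: [0.7041, -0.062, 0.1237]
ee_rot: [-0.004, 0.616, 0.788, 0.003]
contact_force: [-6.1, 17.8, 10.8]
width: 0.0853
gripper_force: 9.2
```

send_rows(steps=[1, -0.5, 0, 0, 0, 1, 0, 0, 0, 0])

```text
clock: 10.05
position: [0.7046, -0.0643, 0.124]
ee_rot: [-0.006, 0.616, 0.788, 0.005]
contact_force: [-6.8, 23.0, 13.8]
width: 0.0849
gripper_force: 11.9
```

```bash
python3 look.py pics/w8.png
python3 - <<'E'
from rig import *;import cv2,numpy as np
i=get_image("scene")["color"][205:265,285:345,::-1];t=get_image("top")["color"][155:215,190:250,::-1]
cv2.imwrite("pics/s8.png",np.hstack([cv2.resize(i,(400,400),interpolation=2),cv2.resize(t,(400,400),interpolation=2)]))
E
```

```text
10.05 clamp [ 0.0627 -0.1105] z 0.124 [-6.8 23.  13.8]
```

View pics/s8.png

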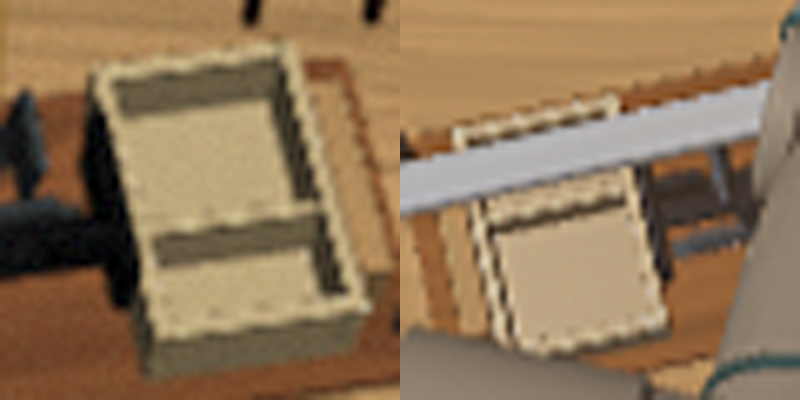

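The panel looks flush with the carcass in both views. One more squeeze will confirm it: the trigger should stop short again.

send_rows(steps=[1, 2, 0, 0, 0, 1, 2, 0, 0, 0, 1, 2.3, 0, 0, 0, 1, 0, 0, 0, 0, 1, -1.5, 0, 0, 0, 1, -1, 0, 0, 0, 1, -1, 0, 0, 0, 1, -0.5, 0, 0, 0])

```text
clock: 11.0
position: [0.7015, -0.0494, 0.1231]
ee_rot: [-0.0, 0.615, 0.788, 0.001]
contact_force: [-0.8, 3.6, 3.6]
width: 0.0857
gripper_force: 1.9
```

send_rows(steps=[1, -0.5, 0, 0, 0, 1, -0.5, 0, 0, 0, 1, -0.5, 0, 0, 0, 1, 0, 0, 0, 0])

```text
clock: 11.4
position: [0.704, -0.0605, 0.1229]
ee_rot: [-0.003, 0.616, 0.788, 0.003]
contact_force: [-2.9, 15.0, 9.1]
width: 0.0857
gripper_force: 7.7
```

send_rows(steps=[1, -0.5, 0, 0, 0, 1, -0.5, 0, 0, 0, 1, 0, 0, 0, 0])

```text
clock: 11.7
position: [0.7051, -0.0648, 0.1235]
ee_rot: [-0.007, 0.616, 0.788, 0.006]
contact_force: [-6.0, 26.1, 14.4]
width: 0.0856
gripper_force: 13.3
```

send_rows(steps=[1, -0.4, 0, 0, 0, 1, 0, 0, 0, 0, 1, 0, 0, 0, 0])

```text
clock: 12.0
position: [0.7055, -0.0664, 0.1237]
ee_rot: [-0.008, 0.616, 0.788, 0.006]
contact_force: [-6.7, 30.2, 16.4]
width: 0.085
gripper_force: 15.5
```

The force rises elastically to 30 N with the trigger short of its full stroke, so the side is home. Letting go and going up and over the lever.

send_rows(steps=[1, 3, 0, 0, 0, 1, 3, 0, 0, 0, 1, 1.5, 0, 0, 0, 1, 0, 0, -3, 0, 1, 0, 0, -3, 0, 1, 3, 0, 0, 0, 1, 3, 0, 0, 0, 1, 3, 0, 0, 0, 1, 3, 0, 0, 0, 1, 0, 0, 0, 0])

```text
clock: 13.0
position: [0.6603, 0.1134, 0.1819]
ee_rot: [0.0, 0.613, 0.79, 0.0]
contact_force: [-0.3, -0.4, -0.1]
width: 0.0857
gripper_force: 0.0
```

```bash
python3 look.py pics/w9.png
```

```text
13.0 clamp [0.0633 0.0727] z 0.1819 [-0.3 -0.4 -0.1]
```

View pics/w9.png

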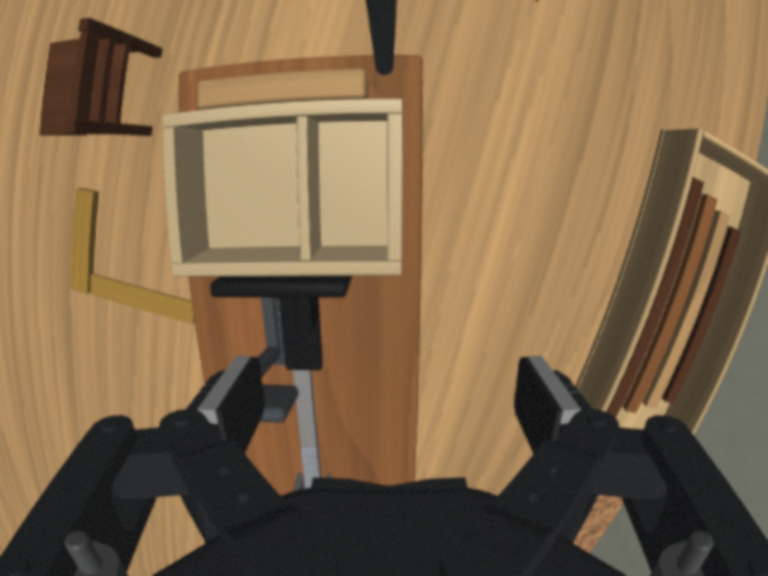

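The side is flush in the wrist view and the lever plate is at about (262–297, 388–420), just on the −y side of the finger. I'll move 1 cm further in +y, then go down.

send_rows(steps=[1, 1, 0, 0, 0, 1, 0, 0, 2.5, 0, 1, 0, 0, 2, 0, 1, 0, 0, 2, 0, 1, 0, 0, 0, 0])

```text
clock: 13.55
position: [0.6562, 0.1201, 0.1138]
ee_rot: [-0.002, 0.615, 0.789, -0.002]
contact_force: [-0.8, -0.2, -0.9]
width: 0.0853
gripper_force: 0.0
```

send_rows(steps=[1, -0.7, 0, 0, 0, 1, -0.7, 0, 0, 0, 1, -0.7, 0, 0, 0, 1, -0.7, 0, 0, 0, 1, -0.7, 0, 0, 0])

```text
clock: 14.05
position: [0.6668, 0.0871, 0.1177]
ee_rot: [0.0, 0.614, 0.789, 0.0]
contact_force: [-0.3, 1.5, 1.3]
width: 0.0856
gripper_force: 0.4
```

send_rows(steps=[1, -0.7, 0, 0, 0, 1, -0.7, 0, 0, 0, 1, -0.7, 0, 0, 0, 1, -0.7, 0, 0, 0, 1, -0.7, 0, 0, 0])

```text
clock: 14.55
position: [0.6749, 0.0543, 0.1172]
ee_rot: [-0.001, 0.614, 0.789, 0.001]
contact_force: [-0.9, 5.4, 2.2]
width: 0.0856
gripper_force: 2.3
```

send_rows(steps=[1, -0.6, 0, 0, 0, 1, -0.6, 0, 0, 0, 1, -0.6, 0, 0, 0])

```text
clock: 14.85
position: [0.6795, 0.0362, 0.1171]
ee_rot: [-0.0, 0.614, 0.789, 0.0]
contact_force: [0.3, 4.5, 2.7]
width: 0.0852
gripper_force: 2.3
```

send_rows(steps=[1, -0.5, 0, 0, 0, 1, -0.5, 0, 0, 0, 1, -0.4, 0, 0, 0, 1, 0, 0, 0, 0])

```text
clock: 15.25
position: [0.6822, 0.0257, 0.1172]
ee_rot: [-0.003, 0.615, 0.788, 0.002]
contact_force: [-2.6, 11.6, 4.2]
width: 0.0853
gripper_force: 5.9
```

send_rows(steps=[1, -0.4, 0, 0, 0, 1, 0, 0, 0, 0])

```text
clock: 15.45
position: [0.6825, 0.0246, 0.1172]
ee_rot: [-0.005, 0.616, 0.788, 0.004]
contact_force: [-2.9, 16.9, 4.5]
width: 0.0853
gripper_force: 8.8
```

```bash
python3 look.py pics/w10.png
```

```text
15.45 clamp [ 0.063  -0.0189] z 0.1172 [-2.9 16.9  4.5]
```

The jaw is hard against its open end. Backing off and rising clear.

send_rows(steps=[1, 1.5, 0, 0, 0, 1, 2, 0, 0, 0, 1, 2, 0, 0, 0, 1, 0, 0.6, 0, 0, 1, 0, 0, -4, 0, 1, 0, 0, -4, 0, 1, 0, 0, -4, 0, 1, 0, 0, -4, 0, 1, 0, 0, -4, 0, 1, 0, 0, -4, 0, 1, 0, 0, -4, 0, 1, 0, 0, -2, 0])

```text
clock: 16.7
position: [0.677, 0.0731, 0.4216]
ee_rot: [0.003, 0.614, 0.789, 0.002]
contact_force: [0.8, 0.2, -0.4]
width: 0.0856
gripper_force: 0.0
```

```bash
python3 look.py pics/w11.png
python3 - <<'E'
from rig import *;import cv2,numpy as np
i=get_image("scene")["color"][165:282,200:377,::-1];w=cv2.imread("pics/w11.png")
cv2.imwrite("pics/f.png",np.hstack([cv2.resize(i,(400,300),interpolation=2),cv2.resize(w,(400,300))]))
E
```

```text
16.7 clamp [0.0696 0.0295] z 0.4216 [ 0.8  0.2 -0.4]
```

View pics/f.png

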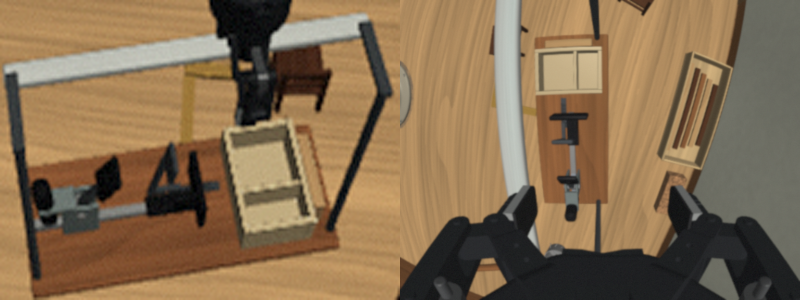

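The final view shows the side flush on the carcass, the jaw back at its open end around (150–205, 200), and the gripper clear of everything.

```bash
python3 -c "from rig import *;print(sign_off())"
```

```text
the job is handed in; nothing more can be done
None
```

I pumped the trigger until the side was fully home, then used the release lever to slide the jaw back to its open end, let go of everything and handed the job in at about 17 s; I didn't touch the other things on the bench.

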